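# Unlock the contact press and hold it at the third click

### The job

The sprung lever on the module test jig is blocked by a snap-in lock pin: pull the pin straight up out of its socket and leave it in the grey parts tray. Then swing the lever clockwise (seen from above) by its upright grip until it has clicked exactly three times, never on past a fourth. It springs back if let go, so finish while still holding it there; leave the meter, the wire spool and the screwdriver where they are.

Things in the scene. Friction and masses are not known exactly. Their poses are not given: they have to be found in the camera images.
- jig: Fixed aluminium base plate 170 x 215 x 12 mm (x -80..90, y -85..130 in its frame). Origin on the bench under the lever's vertical pivot, z up. At +y a nest with a circuit module, 35 mm high, towards which a contact head slides as the lever turns. The lever's hub is 56 mm high, the click spring's block and socket under 45.
- lever: Origin on the pivot, frame as the jig's at rest. Steel arm 16 mm wide, z 42-52 mm, over a toothed wheel of 36 mm radius. Rests on a stop, turns clockwise from above up to 120 degrees. A spring pushes back, 6-7 N at the grip; nothing latches. Each click: push jumps to about 10 N as a tooth meets the tip, sinks to about 4 as it passes, then snaps back to 6-7 in the gap.
- lever_grip (a point): Middle of the lever's upright black grip: a sleeve 18 mm in diameter that spins freely about its own vertical axis (the gripper need not turn with the lever). 110 mm from the pivot axis, 82 mm above the bench; the sleeve reaches from 53 to 99 mm.
- first_tooth (a point): The first tooth to pass the click tip: one of six upright pins, 6 mm in diameter, 20 degrees apart on a 32 mm radius on the lever's wheel; 38 mm above the bench.
- click_tip (a point): Centre of the 6 mm nose of the brass click spring at the wheel, 35 mm from the pivot axis (38 on a tooth). Its angle differs each time: the first tooth passes 9 to 29 degrees from rest, the next every 20. Three clicks done: it lies in the gap between the third and fourth tooth, 10 degrees past the third, 28 mm from the first.
- lock_pin: Loose steel pin, 87 mm tall, 35-70 g, upright in its socket just clockwise of the lever arm. Origin: centre of its flat 16 mm foot (12 mm above the bench at the start), z up. A ball of 18 mm at the foot sits under two sprung plungers; neck 10 mm thick; flange 24 mm wide at 46-49 mm; grip 18 mm thick at 49-87 mm. Comes out straight up with about 10 N, free after 25 mm.
- pin_grip (a point): On the lock pin's axis in its grip cylinder, 70 mm above its foot (82 mm above the bench while in the socket).
- tray: Fixed open parts tray of grey plastic, 170 x 130 x 25 mm (x, y, z of its frame), walls and floor 4 mm. Origin at the centre of its underside, on the bench. It stands on the left or on the right of the jig.
- meter: Handheld meter, a black box 150 x 78 x 34 mm (43 mm over its knob), lying on the bench on the side where the tray is not; origin at the centre of its underside. Not to be moved.
- spool: Metal spool of wire, 64 mm in diameter, 41 mm tall, standing on the bench, origin at the centre of its underside. Not to be moved.
- driver: Screwdriver lying on the bench, about 140 mm long. Not to be moved.
Mind the look-alikes: they are no part of the job. Of the things like the lock_pin, leave any that is black or orange; of the rest the larger one is meant.

How it is judged:
On the way, in this order (a step that is already met when the one before it is completed fails the run):
1. the lock pin is pulled up out of its socket (height (world z) of lock_pin above 0.04 m), for 0.05 s.
2. the pin rests in the tray, let go (x of pin_grip in the frame of tray between -0.095 and 0.095 m and x of lock_pin in the frame of tray between -0.08 and 0.08 m and y of pin_grip in the frame of tray between -0.075 and 0.075 m and y of lock_pin in the frame of tray between -0.06 and 0.06 m and height (world z) of lock_pin below 0.04 m and linear speed of lock_pin below 0.05 m/s and contact force between lock_pin and the arm below 0.1 N and contact force between lock_pin and the fingers below 0.1 N), for 0.2 s.
3. the lever has been advanced to the third click (distance between first_tooth and click_tip between 0.0255 and 0.0322 m), for 0.5 s.
At the end, for the whole second after the job is handed in: The lock pin is at rest in the tray, let go (foot inside, head at most a little over the rim); the gripper holds the lever still (over 1.5 N between fingers and lever) with the click tip between the third and fourth tooth, 26 to 32 mm from the first tooth (all of step 2 and all of step 3 and contact force between the fingers and lever above 1.5 N and angular speed of lever below 0.1 rad/s); the arm keeps its last pose, push and grip.
It fails at once if the lever goes past the fourth click (distance between first_tooth and click_tip above 0.037 m).
It fails at once if the meter, the spool or the screwdriver is moved more than 30 mm (distance of any of meter, spool, driver from where it was at the start of the episode above 0.03 m).
It also fails if it takes over 72 s, if anything falls off the work surface, if the arm or the gripper's body presses on something with over 40 N, if the wrist force passes 120 N, or if a joint passes its speed limit or range.

### The arm

A 6-joint arm with a two-finger parallel gripper is mounted at the origin on the work surface. World frame = base frame: x ahead of the robot, y to its left, z up, the work surface at z = 0. Lengths are in m, angles in rad, forces in N, time in s.
With the tool pointing down it reaches from about 0.3 to 0.775 m from the base axis. Payload 14.6 kg.
Tool frame: the origin (TCP) lies at the very end of the fingers, on their centre line; the grasp point (between the pads) lies 19 mm behind it; y points along the fingers, z is the direction in which the jaws open and shut, and the axes are right-handed (so a half turn about y gives the same grasp; the last joint's range is limited). The gripper opens to 94 mm and grips with 3 to 60 N. Pads are 16 mm wide; open, the fingers measure 119 mm over their backs; the gripper's body (75 mm by 177 mm) begins 78 mm behind the grasp point.
Start: joints at [1.236, 0.3, 1.521, -0, 1.321, -0.067], TCP at [0.146, 0.53, 0.169] pointing down, gripper open.
Joint ranges: [-3.03, 3.03], [-0.79, 2.21], [0.23, 2.52], [-1.04, 4.18], [0, 3.07], [-2.55, 2.55]. Speed limits (rad/s): [2.22, 2.22, 2.57, 3.14, 3.14, 3.14].

### API

Orientations are given as [roll, pitch, yaw] about the fixed x, y, z axes, in that order (R = Rz(yaw) Ry(pitch) Rx(roll)).
In Python, from station import get_obs, camera, hand_in, masks_of gives the robot as it stands.
- The arm moves only by the shell command python3 -m jog 'ROWS' [FORCE]. ROWS is text: rows parted by semicolons, each of 7 numbers parted by spaces: the shift along the world's x, y, z in mm, then the turn, a rotation vector about the world's x, y, z in degrees, then the closure, from 0 (fully open) to 1 (shut). A call has 1 to 10 rows; each row is the pose to reach, as a shift and turn from the pose measured when the call began; what a row does not reach only later rows make up. A row lasts 1/12 s, in which the tool goes at most 41.7 mm and 7.16 degrees, less where a joint would pass 70% of its speed; a pose out of reach is approached as far as the arm can. A call with a gripper value outside its range is refused whole. The fingers move at their own pace and stop on an object; FORCE is the grip in N (left out, the last holds). Time passes only in rows, so rows that repeat a pose let the fingers close. It gives the time, the measured TCP pose, the force and the opening at its end, in the units of the state.
- get_obs(): the state, without advancing time (a new reading comes with each control period).
- camera(name): name is "scene" or "top" or "wrist"; returns a dict with "img" (400x640x3 uint8, red, green, blue), "range_z" (400x640 float32, m along the optical axis (not along the pixel's ray), 0 where there is no reading), "fx", "fy", "cx", "cy" (pixels), "k1" (the pictures are not rectified: a ray, as slopes to the right and down, at radius r is drawn at 1 + k1 r^2 times it, then the intrinsics apply), "rvec" (rotation vector, rad) and "tvec" (3), from world to camera coordinates, as OpenCV has them. Camera axes: x right, y down, z forward; pixel columns grow to the right and rows downward; lengths in m; the calibration is good to about 2 mm. A picture is of the moment at which its call begins.
- hand_in(): hands the job in, once; it reports no verdict.
Trained networks look in the newest picture that a camera, given by its name, has taken for a name from the list of things; names that differ only in an ending like _2 or _b are one class to them, and where a whole thing is asked for, a point or a joint stands for the part that bears it (a point fixed in the world has none). Each returns a list of dicts, best first, with "conf" (0 to 1); they miss things now and then, are a little off and sometimes report something else, mostly with a low value. They report only what shows in the picture. A call takes as long as a camera call. They do not tell look-alikes from the thing itself.
- masks_of(thing, camera): "mask" (400x640 bool, what is visible of it) and "extent" ([left, top, right, bottom] in pixels, round what is visible of it).
The state is a dict: "time_s": time; "qpos": joint angles; "joint_vel": joint speeds; "tau": joint torques, N m; "ee_pos": TCP position; "eef_rot": TCP orientation; "force": force on the tool from outside, world axes, zero at the start; "moment": the same for the moment, N m; "grip_width": finger opening in m.
Only numpy, scipy, OpenCV 4.12 (cv2) and the standard library are available. Lean on these libraries where they do the work, as an engineer would, in place of code of your own. Each camera call takes 0.05 s, during which the arm holds its last target.

## Working session

There is one attempt and no reset: what is moved stays moved. The work goes in short steps, Python scripts to look and compute and a shell command to move; the robot and the scene stay as the last step left them, time stands still between calls to the robot, and variables do not carry over. Pictures are saved under pics/ and viewed, and the job is handed in when it is done.

```bash
mkdir -p pics; ls; cat > h.py <<'E'
import numpy as np, cv2
from station import *
def save(c,name): cv2.imwrite('pics/'+name,cv2.cvtColor(c['img'],cv2.COLOR_RGB2BGR))
def world(c,u=None,v=None):
    # world points of all pixels (HxWx3)
    H,W=c['range_z'].shape
    K=np.array([[c['fx'],0,c['cx']],[0,c['fy'],c['cy']],[0,0,1.]])
    U,V=np.meshgrid(np.arange(W),np.arange(H))
    xd=(U-c['cx'])/c['fx'];yd=(V-c['cy'])/c['fy']
    x,y=xd.copy(),yd.copy()
    for _ in range(15):
        s=1+c['k1']*(x*x+y*y); x,y=xd/s,yd/s
    z=c['range_z']; P=np.stack([x*z,y*z,z],-1)
    R=cv2.Rodrigues(np.array(c['rvec'],float))[0]; t=np.array(c['tvec'],float).ravel()
    Q=(P-t)@R
    Q[z<=0]=np.nan
    return Q
def proj(c,p):
    R=cv2.Rodrigues(np.array(c['rvec'],float))[0]; q=R@np.array(p)+np.array(c['tvec'],float).ravel()
    x,y=q[0]/q[2],q[1]/q[2]; s=1+c['k1']*(x*x+y*y)
    return c['fx']*x*s+c['cx'],c['fy']*y*s+c['cy']
E
python3 - <<'E'
from h import *
o=get_obs();print(o)
for n in('scene','top','wrist'):
    c=camera(n);save(c,n+'0.png')
    W=world(c);np.save(n+'W.npy',W);np.save(n+'I.npy',c['img'])
    print(n,c['fx'],c['k1'],c['tvec'])
    for th in('jig','lever','lever_grip','first_tooth','click_tip','lock_pin','tray','meter','spool','driver'):
        for m in masks_of(th,n)[:3]:
            P=W[m['mask']];P=P[~np.isnan(P[:,0])]
            print(th,round(m['conf'],2),m['extent'],np.round(np.median(P,0),3) if len(P) else None, np.round(P.max(0),3) if len(P) else '')
E
```

```text
pics
{'time_s': 0.0, 'qpos': array([ 1.23639180e+00,  3.00518016e-01,  1.52160028e+00,  1.81160011e-05,
        1.32066910e+00, -6.65941493e-02]), 'joint_vel': array([ 0.00068208, -0.00030111, -0.0004361 , -0.00035077, -0.00109891,
       -0.0001849 ]), 'tau': array([-3.80576123e-03, -5.31789351e+01, -3.52742457e+01,  7.06650387e-02,
        2.43756064e-02, -1.08206891e-04]), 'ee_pos': array([0.14543507, 0.53010554, 0.16885249]), 'eef_rot': array([-1.57198726e+00,  9.70122682e-05, -2.67814929e-01]), 'force': array([-0.77301079,  0.22626804,  0.63935405]), 'moment': array([-0.01796443, -0.00893431, -0.02145724]), 'grip_width': 0.09389675493176343}
scene 461.0649891939662 0.04568680840419601 [-0.51402491 -0.11361776  1.28486123]
jig 0.97 [295.4, 198.5, 401.3, 278.1] [ 0.68  -0.035  0.013] [0.769 0.145 0.101]
lever 0.57 [298.7, 216.5, 365.1, 245.8] [ 0.658 -0.048  0.046] [0.706 0.04  0.101]
lever_grip 0.65 [293.0, 214.8, 365.5, 242.0] [ 0.659 -0.046  0.047] [0.706 0.041 0.101]
first_tooth 0.58 [297.5, 217.1, 367.0, 246.7] [ 0.66  -0.045  0.046] [0.706 0.04  0.099]
first_tooth 0.44 [315.
[... 1137 characters left out ...]
4  0.034] [0.7   0.01  0.104]
lock_pin 0.47 [346.9, 180.5, 353.2, 189.8] [ 0.614 -0.063  0.097] [ 0.625 -0.054  0.104]
lock_pin 0.4 [344.2, 217.2, 353.9, 227.4] [ 0.507 -0.063  0.085] [ 0.519 -0.056  0.092]
tray 0.66 [179.7, 217.6, 235.7, 285.1] [0.428 0.356 0.004] [0.527 0.433 0.031]
meter 0.63 [431.5, 208.9, 461.4, 261.6] [ 0.472 -0.351  0.034] [ 0.551 -0.312  0.049]
spool 0.77 [406.4, 139.1, 431.9, 165.3] [ 0.722 -0.28   0.04 ] [ 0.767 -0.253  0.047]
driver 0.64 [228.2, 162.0, 238.2, 185.5] [0.655 0.28  0.022] [0.695 0.294 0.03 ]
wrist 358.8462117679806 -0.020263679332919497 [-0.55091926 -0.02572627  0.39007035]
tray 0.8 [167.5, 355.6, 298.0, 400.0] [0.378 0.357 0.004] [0.431 0.524 0.319]
```

```bash
python3 - <<'E'
import cv2
a=cv2.imread('pics/scene0.png')[180:310,250:420];cv2.imwrite('pics/sc.png',cv2.resize(a,None,fx=4.6,fy=4.6,interpolation=cv2.INTER_CUBIC))
a=cv2.imread('pics/top0.png')[130:240,270:390];cv2.imwrite('pics/tc.png',cv2.resize(a,None,fx=5.4,fy=5.4,interpolation=cv2.INTER_CUBIC))
E
```

```text
(no output)
```

View pics/scene0.png

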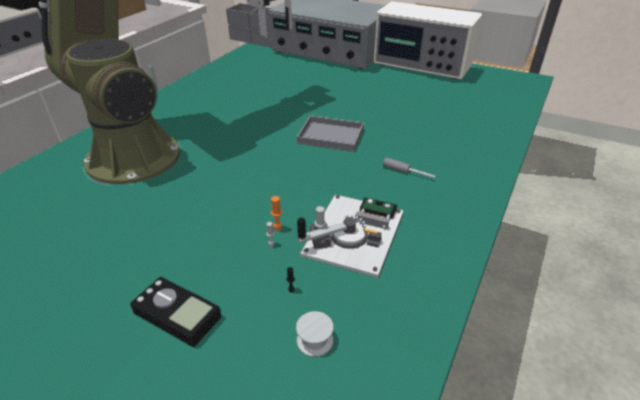

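View pics/top0.png

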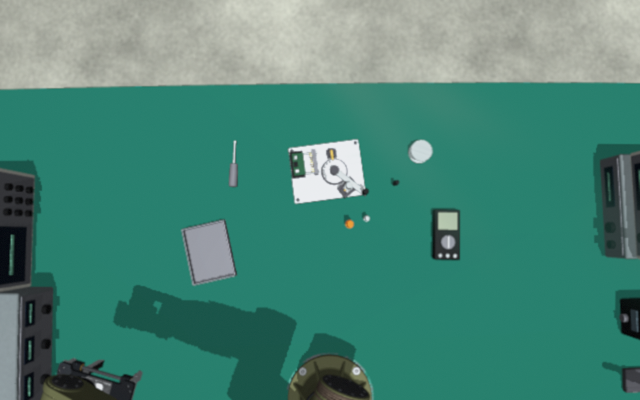

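View pics/sc.png

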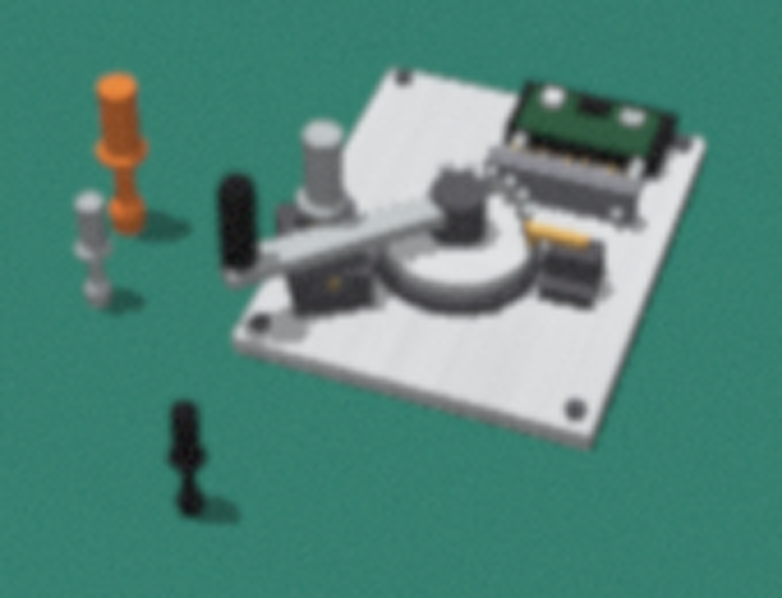

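View pics/tc.png

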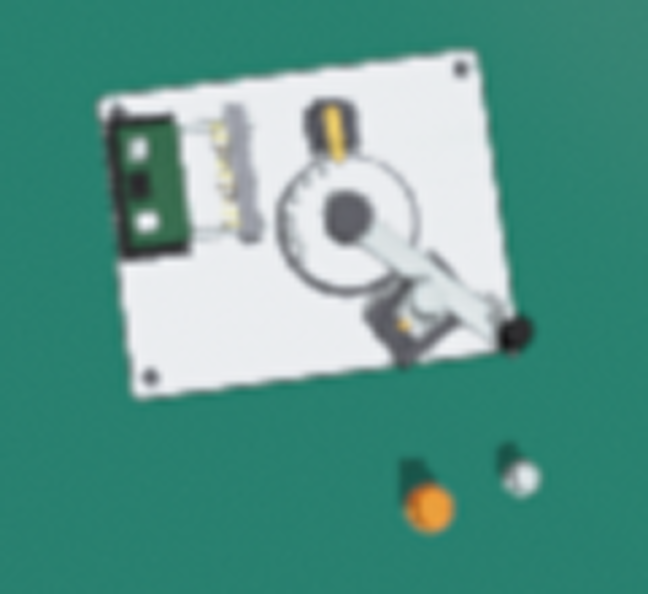

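Scene view: the metal pin stands in the jig socket at about (320,215), beside the lever. The black grip is at (301,230), and the orange, small steel and black look-alikes are off the jig. The tray is on the left at (331,133), and the driver, spool and meter are well away. Next I measure.

```bash
python3 - <<'E'
from h import *
c=camera('wrist');R=cv2.Rodrigues(np.array(c['rvec']))[0];print('wrist cam pos',-R.T@c['tvec'],'axis',R[2],'xaxis',R[0])
for n in('top','scene'):
    W=np.load(n+'W.npy');I=np.load(n+'I.npy').astype(int)
    reg=(W[...,0]>.54)&(W[...,0]<.8)&(W[...,1]>-.15)&(W[...,1]<.15)
    hi=reg&(W[...,2]>.090)
    lab=cv2.connectedComponentsWithStats(hi.astype(np.uint8))
    for i in range(1,lab[0]):
        m=lab[1]==i; print(n,m.sum(),np.round(np.median(W[m],0),4),np.round(W[m].min(0),3),np.round(W[m].max(0),3),I[m].mean(0).round())
    for lo,hi_ in((.052,.062),(.028,.041)):
        m=reg&(W[...,2]>lo)&(W[...,2]<hi_); print(n,lo,m.sum(),np.round(np.nanmedian(W[m],0),4))
    dk=reg&(W[...,2]>.05)&(W[...,2]<.062)&(I.sum(-1)<330)
    print('hub',dk.sum(),np.round(W[dk].mean(0),4))
    m=reg&(W[...,2]>.007)&(W[...,2]<.02)
    r=cv2.minAreaRect(W[m][:,:2].astype(np.float32)*1000);print(r)
    t=(W[...,0]>.3)&(W[...,0]<.56)&(W[...,1]>.24)&(W[...,1]<.46)&(W[...,2]>.018)&(W[...,2]<.04)
    r=cv2.minAreaRect(W[t][:,:2].astype(np.float32)*1000);print('tray',r,t.sum())
E
```

```text
wrist cam pos [0.07286698 0.55126953 0.3835631 ] axis [ 0.24921168 -0.0683791  -0.96603201] xaxis [2.65220394e-01 9.64187800e-01 1.71554354e-04]
top 34 [ 0.6166 -0.0632  0.0981] [ 0.608 -0.072  0.093] [ 0.625 -0.055  0.104] [200. 209. 211.]
top 33 [ 0.599  -0.1085  0.0976] [ 0.591 -0.117  0.091] [ 0.608 -0.102  0.104] [44. 57. 55.]
top 0.052 147 [ 0.6511 -0.0428  0.0551]
top 0.028 669 [ 0.6767 -0.002   0.0318]
hub 50 [ 0.6607 -0.0287  0.056 ]
((679.4468383789062, 1.378204345703125), (238.80963134765625, 294.0252990722656), 3.83420991897583)
tray ((427.6168212890625, 354.37158203125), (170.30499267578125, 133.20223999023438), 12.198132514953613) 305
scene 65 [ 0.6207 -0.0643  0.0975] [ 0.609 -0.071  0.09 ] [ 0.628 -0.055  0.1  ] [146. 153. 153.]
scene 58 [ 0.6034 -0.1109  0.0964] [ 0.593 -0.118  0.09 ] [ 0.611 -0.102  0.101] [31. 42. 40.]
scene 0.052 207 [ 0.6559 -0.0404  0.055 ]
scene 0.028 997 [ 0.6844 -0.0131  0.0313]
hub 121 [ 0.6553 -0.0457  0.0553]
((671.9847412109375, 0.7101974487304688), (170.1767120361328, 218.94615173339844), 6.747688293457031)
tray ((431.2589416503906, 354.32464599609375), (170.40345764160156, 136.4661102294922), 12.47292709350586) 337
```

```bash
python3 -m jog '20 -20 60 0 0 0 0.6; 60 -60 80 0 0 -7 0.6; 472 -594 80 0 0 -75 0.6; 472 -594 80 0 0 -75 0.6; 472 -594 80 0 0 -75 0.6; 472 -594 80 0 0 -75 0.6; 472 -594 80 0 0 -75 0.6; 472 -594 80 0 0 -75 0.6; 472 -594 80 0 0 -75 0.6; 472 -594 80 0 0 -75 0.6'
```

```text
time_s: 2.53
ee_pos: [0.3889, 0.2284, 0.2392]
eef_rot: [-1.57, 0.0, -1.396]
force: [1.8, 1.4, 0.3]
grip_width: 0.0379
```

```bash
python3 -m jog '229 -292 0 0 0 -10 0.6; 229 -292 0 0 0 -10 0.6; 229 -292 0 0 0 -10 0.6; 229 -292 0 0 0 -10 0.6; 229 -292 0 0 0 -10 0.6; 229 -292 0 0 0 -10 0.6; 229 -292 0 0 0 -10 0.6; 229 -292 0 0 0 -10 0.6; 229 -292 0 0 0 -10 0.6; 229 -292 0 0 0 -10 0.6'; python3 -m jog '0 0 0 0 0 0 0.6; 0 0 0 0 0 0 0.6'
python3 - <<'E'
from h import *
print(get_obs()['qpos'])
c=camera('wrist');save(c,'w1.png');W=world(c);np.save('w1W.npy',W);np.save('w1I.npy',c['img'])
hi=(W[...,2]>.090)&(W[...,2]<.11)
lab=cv2.connectedComponentsWithStats(hi.astype(np.uint8))
for i in range(1,lab[0]):
    m=lab[1]==i
    if m.sum()>20: 
        r=cv2.minAreaRect(W[m][:,:2].astype(np.float32)*1000)
        print(m.sum(),np.round(W[m].mean(0),4),np.round(np.array(r[0]+r[1]),1),c['img'][m].mean(0).round())
E
```

```text
time_s: 3.37
ee_pos: [0.6199, -0.0688, 0.237]
eef_rot: [-1.572, -0.0, -1.575]
force: [-0.3, 0.9, -0.9]
grip_width: 0.0378
time_s: 3.53
ee_pos: [0.6197, -0.0691, 0.2363]
eef_rot: [-1.574, -0.0, -1.576]
force: [-0.8, 1.1, 0.1]
grip_width: 0.0375
[-1.69548086e-01  4.33981188e-01  1.18657881e+00 -5.50911655e-04
  1.52369799e+00 -1.64596818e-01]
260 [ 0.6178 -0.0591  0.0976] [617.8 -59.6  17.3  17.2] [165. 171. 175.]
233 [ 0.6005 -0.1054  0.0968] [ 600.2 -106.5   17.    16.8] [49. 65. 63.]
```

View pics/w1.png

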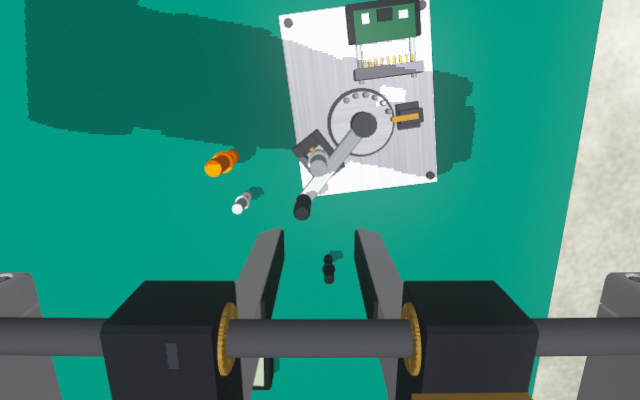

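```bash
python3 - <<'E'
from h import *
a=cv2.imread('pics/w1.png')[70:210,280:440];cv2.imwrite('pics/w1c.png',cv2.resize(a,None,fx=4.2,fy=4.2,interpolation=cv2.INTER_CUBIC))
W=np.load('w1W.npy')
for p in [(364,124),(392,118),(396,118),(302,208),(318,160)]: print(p,W[p[1],p[0]].round(4))
E
```

```text
(364, 124) [ 0.6682 -0.0193  0.054 ]
(392, 118) [ 0.7007 -0.0136  0.0423]
(396, 118) [ 0.7054 -0.0137  0.0411]
(302, 208) [ 0.6016 -0.1007  0.0988]
(318, 160) [ 0.6183 -0.0513  0.0981]
```

View pics/w1c.png

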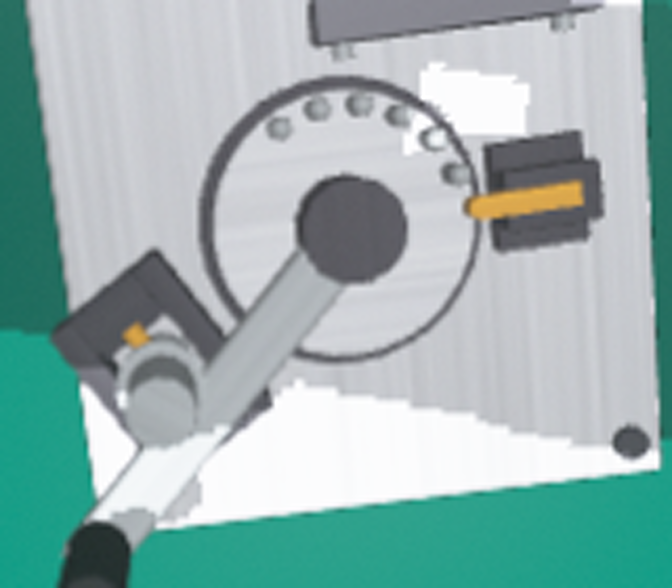

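```bash
cat >> h.py <<'E'
def ray_at(c,u,v,z):
    R=cv2.Rodrigues(np.array(c['rvec'],float))[0]; t=np.array(c['tvec'],float).ravel()
    xd=(u-c['cx'])/c['fx'];yd=(v-c['cy'])/c['fy'];x,y=xd,yd
    for _ in range(15):
        s=1+c['k1']*(x*x+y*y); x,y=xd/s,yd/s
    d=R.T@np.array([x,y,1]);o=-R.T@t
    return o+d*(z-o[2])/d[2]
E
python3 - <<'E'
from h import *
c=camera('wrist');W=world(c)
f=lambda p,z:ray_at(c,280+p[0]/4.2,70+p[1]/4.2,z)
piv=f((352,229),.056)
T=[f(p,.042)[:2] for p in[(455,173),(432,138),(398,115),(360,103),(318,107),(280,127)]]
T=np.array(T)
# circle fit
A=np.c_[2*T,np.ones(6)];s=np.linalg.lstsq(A,(T**2).sum(1),rcond=None)[0];print('fit',s[:2],np.sqrt(s[2]+s[0]**2+s[1]**2))
for nm,p in(('hub',piv[:2]),):
    d=T-p;print(nm,p.round(4),np.degrees(np.arctan2(d[:,1],d[:,0])).round(1),np.hypot(*d.T).round(4))
    tip=f((478,207),.042)[:2]-p;print('tip',np.degrees(np.arctan2(tip[1],tip[0])),np.hypot(*tip))
    g=np.array([.6005,-.1068])-p;print('grip',np.degrees(np.arctan2(g[1],g[0])),np.hypot(*g))
E
```

```text
fit [ 0.66806961 -0.01868017] 0.031240240437453742
hub [ 0.6678 -0.019 ] [ 25.4  45.6  65.5  84.7 104.7 125.1] [0.0317 0.0316 0.0313 0.0317 0.0316 0.0312]
tip 7.657210531062033 0.03542901121801598
grip -127.46247400077397 0.1106741948835704
```

```bash
python3 -m jog '-1 7 -40 0 0 0 0.6; -1 7 -80 0 0 0 0.6; -1 7 -110 0 0 0 0.6; -1 7 -130 0 0 0 0.6; -1 7 -150 0 0 0 0.6; -1 7 -160 0 0 0 0.6; -1 7 -170 0 0 0 0.6; -1 7 -170 0 0 0 0.6; -1 7 -170 0 0 0 0.6' 40
python3 - <<'E'
from h import *
c=camera('wrist');save(c,'w2.png')
c=camera('scene');cv2.imwrite('pics/s2.png',cv2.resize(cv2.cvtColor(c['img'],cv2.COLOR_RGB2BGR)[150:290,220:420],None,fx=4,fy=4,interpolation=cv2.INTER_CUBIC))
E
```

```text
time_s: 4.38
ee_pos: [0.6188, -0.0607, 0.0681]
eef_rot: [-1.571, -0.0, -1.574]
force: [-0.0, -0.5, -0.2]
grip_width: 0.0375
```

View pics/w2.png

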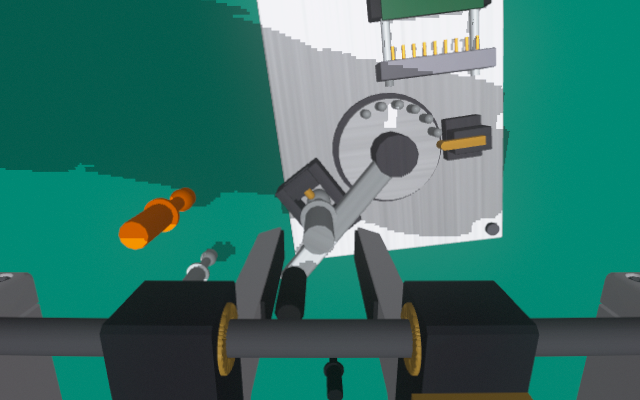

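View pics/s2.png

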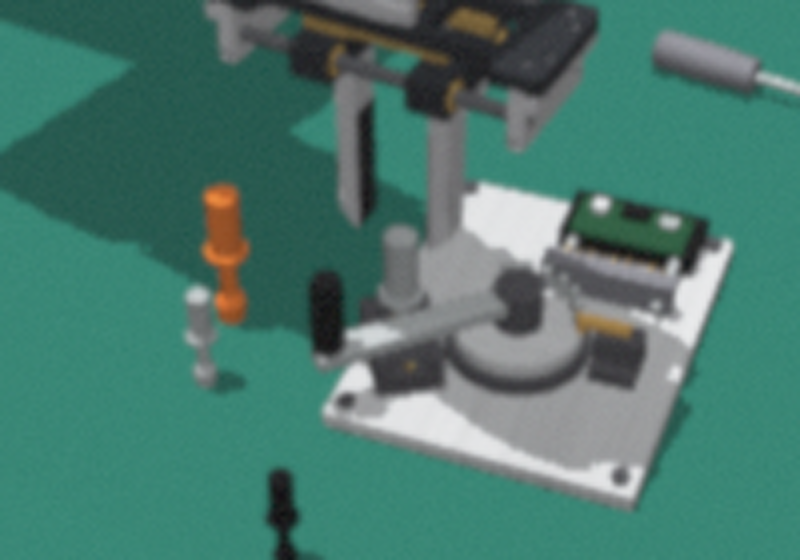

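```bash
python3 - <<'E'
from h import *
o=get_obs();print(o['ee_pos'],o['grip_width'],o['qpos'])
p=o['ee_pos']
for n in('scene','wrist'):
    c=camera(n);W=world(c)
    print(n,'TCP',proj(c,p),'grasp',proj(c,p+[0,0,.019]),'pintop',proj(c,[.618,-.062,.099]))
    if n=='wrist':
        for u,v in[(275,240),(280,232),(360,240),(357,232),(318,240),(318,225)]: print(u,v,W[v,u].round(4))
    else:
        for u,v in[(220+360/4,150+205/4),(220+440/4,150+230/4),(220+400/4,150+235/4),(220+365/4,150+150/4)]: print(u,v,W[int(v),int(u)].round(4))
E
```

```text
[ 0.61914824 -0.0609141   0.0686909 ] 0.03757035971827533 [-1.56745003e-01  5.51202579e-01  1.40779988e+00 -4.08274064e-04
  1.18197509e+00 -1.53404621e-01]
scene TCP (np.float64(319.9862457724097), np.float64(219.71102068771964)) grasp (np.float64(319.9317492225296), np.float64(212.77947420891374)) pintop (np.float64(319.1566957561259), np.float64(208.70354961898386))
310.0 201.25 [ 0.6004 -0.0684  0.1173]
330.0 207.5 [ 0.6475 -0.0708  0.1213]
320.0 208.75 [ 0.6175 -0.0575  0.0974]
311.25 187.5 [ 0.6006 -0.0634  0.1496]
wrist TCP (np.float64(319.5269857577474), np.float64(223.80140656868645)) grasp (np.float64(319.6217700185839), np.float64(234.79638038487778)) pintop (np.float64(317.6061329096581), np.float64(244.15709815188546))
275 240 [ 0.5975 -0.0507  0.1205]
280 232 [ 0.5985 -0.0517  0.1073]
360 240 [ 0.6389 -0.0518  0.1184]
357 232 [ 0.6387 -0.0523  0.1061]
318 240 [ 0.6182 -0.0602  0.0973]
318 225 [ 0.6183 -0.0512  0.098 ]
```

```bash
python3 - <<'E'
from h import *
c=camera('scene');W=world(c)
for u in(308,310,312):
    for v in range(190,220,3): print(u,v,W[v,u].round(3),c['img'][v,u])
cv2.imwrite('pics/s3.png',cv2.resize(cv2.cvtColor(c['img'],cv2.COLOR_RGB2BGR)[180:250,280:380],None,fx=8,fy=8,interpolation=cv2.INTER_CUBIC))
E
```

```text
308 190 [ 0.598 -0.07   0.146] [108 109 110]
308 193 [ 0.598 -0.071  0.139] [112 112 114]
308 196 [ 0.597 -0.071  0.131] [114 115 116]
308 199 [ 0.596 -0.069  0.122] [114 114 116]
308 202 [ 0.597 -0.071  0.115] [116 117 120]
308 205 [ 0.598 -0.072  0.109] [101 111 110]
308 208 [0.537 0.031 0.002] [41 91 81]
308 211 [ 0.54   0.024 -0.001] [39 90 79]
308 214 [ 0.547  0.013 -0.   ] [40 89 80]
308 217 [ 0.551  0.005 -0.001] [38 90 79]
310 190 [ 0.601 -0.068  0.145] [42 40 46]
310 193 [ 0.601 -0.068  0.138] [46 47 47]
310 196 [ 0.602 -0.07   0.132] [53 53 54]
310 199 [ 0.601 -0.069  0.123] [52 52 53]
310 202 [ 0.601 -0.069  0.115] [57 54 58]
310 205 [ 0.601 -0.07   0.108] [59 73 70]
310 208 [ 0.539  0.037 -0.002] [39 89 78]
310 211 [ 0.545  0.026 -0.   ] [40 89 79]
310 214 [ 0.55   0.017 -0.001] [41 91 80]
310 217 [ 0.555  0.008 -0.002] [42 92 81]
312 190 [ 0.601 -0.061  0.14 ] [27 36 35]
312 193 [ 0.601 -0.061  0.133] [28 39 38]
312 196 [ 0.601 -0.06   0.125] [31 35 37]
312 199 [ 0.601 -0.062  0.118] [29 33 33]
312 202 [ 0.602 -0.062  0.111] [34 43 42]
312 205 [ 0.538  0.048 -0.001] [39 85 76]
312 208 [0.544 0.037 0.001] [39 90 80]
312 211 [0.55  0.027 0.001] [37 88 78]
312 214 [0.556 0.016 0.002] [36 86 76]
312 217 [ 0.559  0.01  -0.002] [39 89 78]
```

View pics/s3.png

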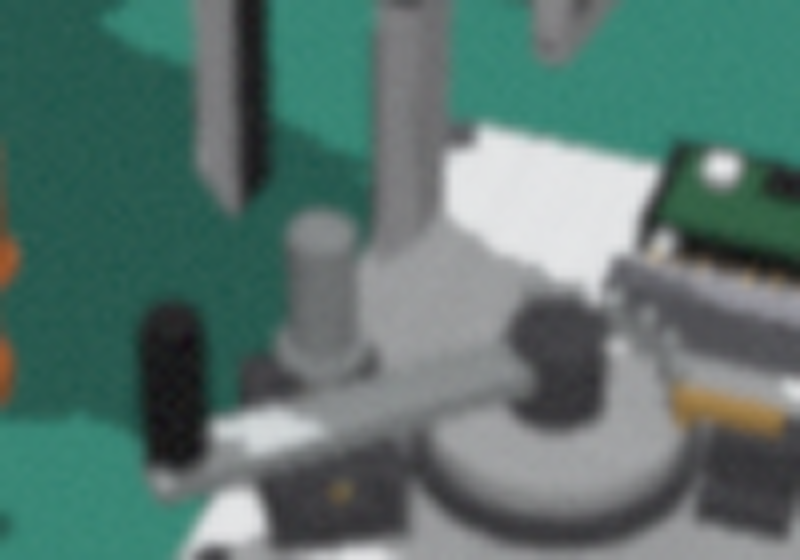

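The wrist and scene depth both put the fingertips at z≈0.105, but the state reports 0.069. x and y agree. Closing the fingers in place will settle it harmlessly.

```bash
python3 -m jog '0 0 0 0 0 0 0.9; 0 0 0 0 0 0 0.9;0 0 0 0 0 0 0.9;0 0 0 0 0 0 0.9; 0 0 0 0 0 0 0.9' 10
```

```text
time_s: 5.05
ee_pos: [0.6189, -0.0611, 0.0682]
eef_rot: [-1.571, -0.0, -1.574]
force: [-0.6, 0.6, -0.7]
grip_width: 0.0103
```

The fingers shut to 10 mm where an 18 mm pin should be, so they really are above it. The cameras are right, and the true fingertips sit about 37 mm higher than the reported TCP. I'll reopen and descend by the camera measurement.

```bash
python3 -m jog '0 0 0 0 0 0 0.6; 0 0 0 0 0 0 0.6;0 0 0 0 0 0 0.6;0 0 0 0 0 0 0.6; 0 0 -10 0 0 0 0.6; 0 0 -20 0 0 0 0.6; 0 0 -26 0 0 0 0.6; 0 0 -26 0 0 0 0.6' 40
cat > tip.py <<'E'
from h import *
import sys
c=camera('scene');W=world(c);o=get_obs();p=o['ee_pos']
b=cv2.cvtColor(c['img'],cv2.COLOR_RGB2BGR)
u,v=[int(x) for x in proj(c,p)]
cv2.imwrite('pics/'+sys.argv[1],cv2.resize(b[v-40:v+30,u-50:u+50],None,fx=8,fy=8,interpolation=cv2.INTER_CUBIC))
d=np.abs(W-p);m=(d[...,0]<.036)&(d[...,1]<.014)&(W[...,2]>p[2]-.01)&(W[...,2]<p[2]+.08)&(np.abs(W[...,0]-p[0])>.012)
print('state z',p[2],'lowest finger pts',np.sort(W[m][:,2])[:12].round(3))
c=camera('wrist');save(c,'w'+sys.argv[1])
E
python3 tip.py t1.png
```

```text
time_s: 5.72
ee_pos: [0.6178, -0.0609, 0.0398]
eef_rot: [-1.574, 0.0, -1.574]
force: [0.2, -0.8, -0.8]
grip_width: 0.0377
state z 0.04087616082439904 lowest finger pts [0.031 0.031 0.031 0.032 0.033 0.033 0.033 0.033 0.033 0.033 0.033 0.034]
```

View pics/t1.png

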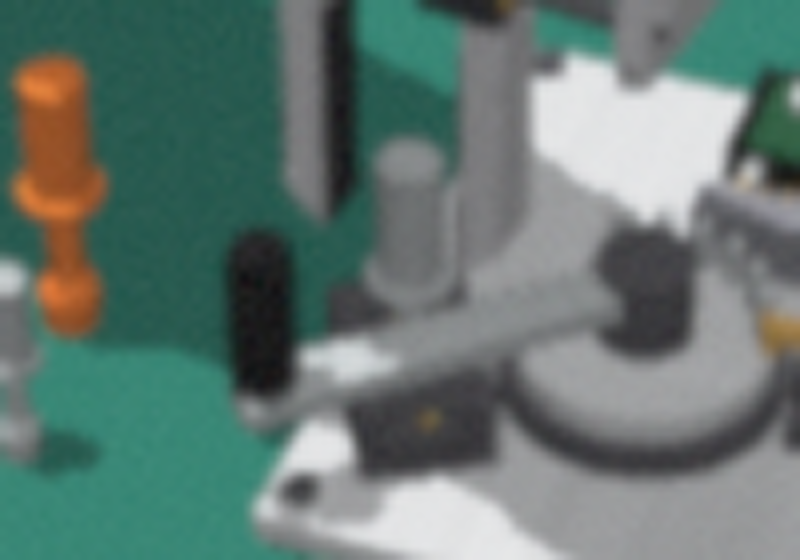

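Picture: the finger ends now straddle the upper half of the steel pin, about 78 mm high, with no contact force. 10 mm more puts the pads on its grip above the flange.

```bash
python3 -m jog '0 0 -5 0 0 0 0.6; 0 0 -9 0 0 0 0.6;0 0 -9 0 0 0 0.6; 0 0 -9 0 0 0 0.9; 0 0 -9 0 0 0 0.9; 0 0 -9 0 0 0 0.9; 0 0 -9 0 0 0 0.9;0 0 -9 0 0 0 0.9' 40
python3 tip.py t2.png
```

```text
time_s: 6.48
ee_pos: [0.6188, -0.061, 0.0329]
eef_rot: [-1.571, -0.0, -1.574]
force: [-0.7, 0.7, 1.3]
grip_width: 0.0172
state z 0.03290188276638986 lowest finger pts [0.023 0.023 0.023 0.024 0.024 0.024 0.024 0.025 0.025 0.025 0.025 0.025]
```

View pics/t2.png

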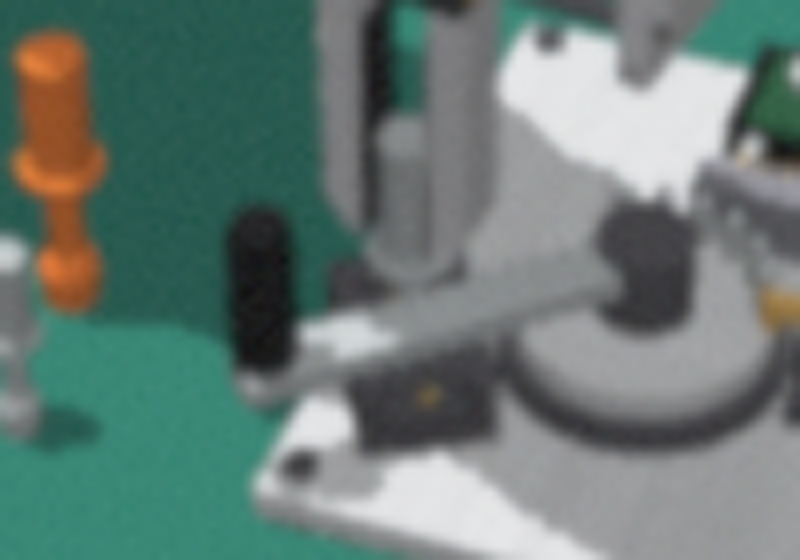

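The fingers hold the pin at about 17–18 mm. Now straight up.

```bash
python3 -m jog '0 0 4 0 0 0 0.9; 0 0 8 0 0 0 0.9; 0 0 12 0 0 0 0.9; 0 0 16 0 0 0 0.9; 0 0 22 0 0 0 0.9; 0 0 30 0 0 0 0.9; 0 0 45 0 0 0 0.9; 0 0 70 0 0 0 0.9; 0 0 100 0 0 0 0.9; 0 0 100 0 0 0 0.9' 45
python3 - <<'E'
from h import *
c=camera('scene');cv2.imwrite('pics/s4.png',cv2.resize(cv2.cvtColor(c['img'],cv2.COLOR_RGB2BGR)[150:260,260:400],None,fx=5,fy=5,interpolation=cv2.INTER_CUBIC))
E
```

```text
time_s: 7.42
ee_pos: [0.6216, -0.0615, 0.1403]
eef_rot: [-1.561, -0.002, -1.574]
force: [-0.5, -0.1, 0.1]
grip_width: 0.0172
```

View pics/s4.png

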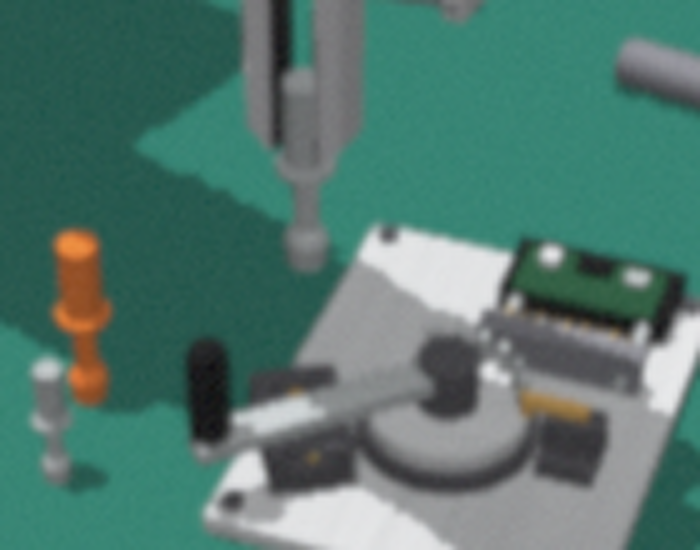

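Picture: the pin hangs upright in the fingers at (305,150), fully clear of the socket. Now to the tray.

```bash
python3 -m jog '-15 35 0 0 0 0 0.9; -35 75 0 0 0 0 0.9; -192 415 0 0 0 0 0.9; -192 415 0 0 0 0 0.9; -192 415 0 0 0 0 0.9; -192 415 0 0 0 0 0.9; -192 415 0 0 0 0 0.9; -192 415 0 0 0 0 0.9; -192 415 0 0 0 0 0.9; -192 415 0 0 0 0 0.9'
```

```text
time_s: 8.3
ee_pos: [0.4461, 0.3151, 0.1374]
eef_rot: [-1.563, -0.001, -1.574]
force: [1.4, -0.2, -0.7]
grip_width: 0.0173
```

```bash
python3 -m jog '-10 25 -10 0 0 0 0.9; -17 39 -30 0 0 0 0.9; -17 39 -55 0 0 0 0.9; -17 39 -70 0 0 0 0.9; -17 39 -80 0 0 0 0.9; -17 39 -80 0 0 0 0.9; -17 39 -80 0 0 0 0.9'
python3 - <<'E'
from h import *
print(get_obs()['ee_pos'])
c=camera('scene');W=world(c);cv2.imwrite('pics/s5.png',cv2.resize(cv2.cvtColor(c['img'],cv2.COLOR_RGB2BGR)[60:160,270:400],None,fx=6,fy=6,interpolation=cv2.INTER_CUBIC))
m=(abs(W[...,0]-.429)<.03)&(abs(W[...,1]-.354)<.03)&(W[...,2]>.012)&(W[...,2]<.06)
P=W[m];print(m.sum(),np.sort(P[:,2])[:15].round(3),np.median(P,0))
E
```

```text
time_s: 8.88
ee_pos: [0.4294, 0.354, 0.0577]
eef_rot: [-1.563, -0.001, -1.575]
force: [-1.0, -0.7, -1.2]
grip_width: 0.0168
[0.42941539 0.35399481 0.05767454]
40 [0.033 0.037 0.037 0.038 0.038 0.038 0.04  0.041 0.041 0.041 0.041 0.042
 0.042 0.042 0.044] [0.43388241 0.34839992 0.04650136]
```

View pics/s5.png

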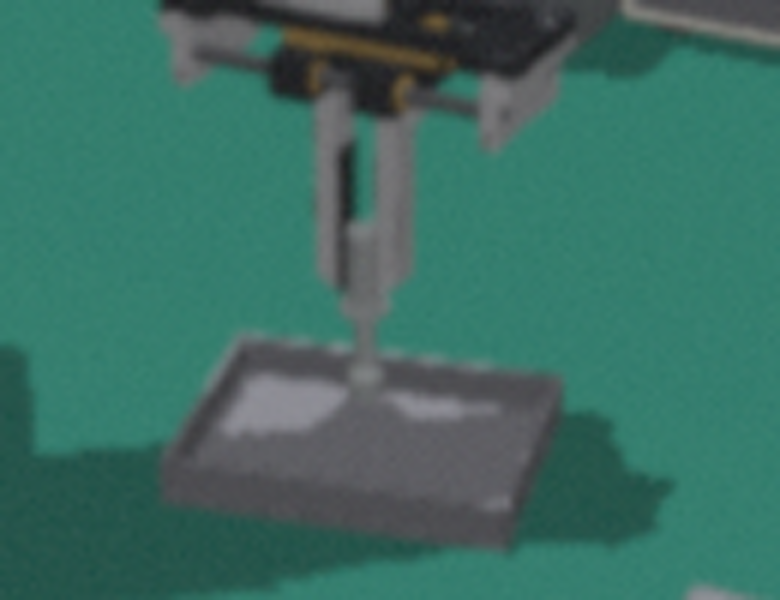

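```bash
python3 -m jog '0 0 -10 0 0 0 0.9; 0 0 -20 0 0 0 0.9; 0 0 -28 0 0 0 0.9; 0 0 -31 0 0 0 0.9; 0 0 -31 0 0 0 0.9'; python3 -m jog '0 0 -1 0 0 0 0.9; 0 0 -1 0 0 0 0.9'
```

```text
time_s: 9.35
ee_pos: [0.4293, 0.3538, 0.0262]
eef_rot: [-1.564, -0.002, -1.575]
force: [-0.4, -0.4, -0.5]
grip_width: 0.0176
time_s: 9.52
ee_pos: [0.4293, 0.3538, 0.0251]
eef_rot: [-1.564, -0.002, -1.575]
force: [-0.0, 0.8, -0.3]
grip_width: 0.0172
```

```bash
python3 -m jog '0 0 -1 0 0 0 0.9; 0 0 -1 0 0 0 0.9'; python3 -m jog '0 0 -1 0 0 0 0.9; 0 0 -1 0 0 0 0.9'; python3 -m jog '0 0 -1 0 0 0 0.9; 0 0 -1 0 0 0 0.9'
```

```text
time_s: 9.68
ee_pos: [0.4296, 0.3541, 0.0249]
eef_rot: [-1.563, -0.001, -1.575]
force: [-1.3, -1.3, 5.4]
grip_width: 0.0171
time_s: 9.85
ee_pos: [0.4297, 0.3543, 0.0248]
eef_rot: [-1.563, -0.001, -1.575]
force: [-3.3, -1.7, 7.9]
grip_width: 0.0165
time_s: 10.02
ee_pos: [0.4298, 0.3544, 0.0248]
eef_rot: [-1.562, -0.0, -1.575]
force: [-3.7, -3.3, 9.7]
grip_width: 0.0172
```

```bash
python3 -m jog '0 0 1 0 0 0 0.9; 0 0 1 0 0 0 0.9; 0 0 1 0 0 0 0.75; 0 0 1 0 0 0 0.7; 0 0 1 0 0 0 0.6; 0 0 1 0 0 0 0.5; 0 0 1 0 0 0 0.5; 0 0 1 0 0 0 0.5' 20
python3 - <<'E'
from h import *
c=camera('scene');W=world(c);cv2.imwrite('pics/s6.png',cv2.resize(cv2.cvtColor(c['img'],cv2.COLOR_RGB2BGR)[60:160,270:400],None,fx=6,fy=6,interpolation=cv2.INTER_CUBIC))
E
```

```text
time_s: 10.68
ee_pos: [0.4298, 0.3544, 0.0258]
eef_rot: [-1.562, -0.0, -1.575]
force: [-0.5, -0.9, 1.1]
grip_width: 0.0465
```

View pics/s6.png

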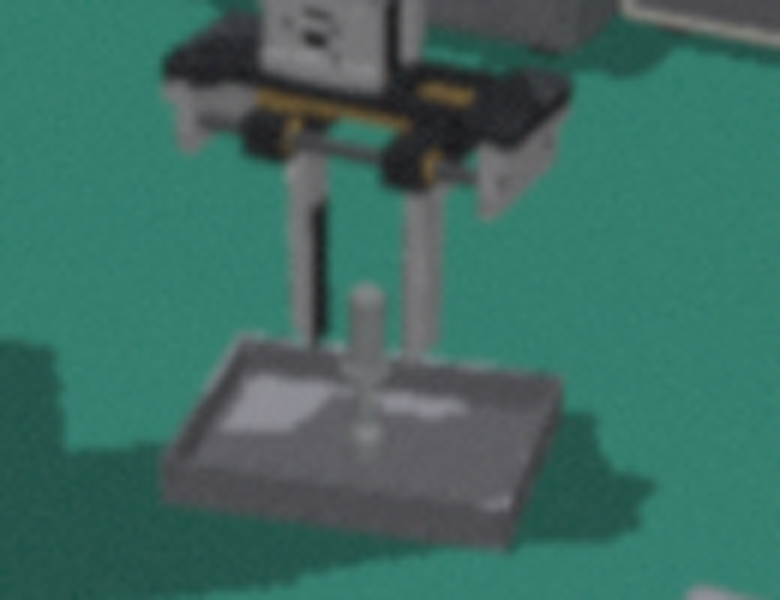

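The pin stands upright on the tray floor, released. I'll rise straight up, then go over the lever grip.

```bash
python3 -m jog '0 0 10 0 0 0 0.5; 0 0 30 0 0 0 0.5; 0 0 65 0 0 0 0.5; 0 0 105 0 0 0 0.5; 0 0 140 0 0 0 0.5; 15 -20 150 0 0 -7 0.5; 45 -90 150 0 0 -14 0.5; 171 -462 150 0 0 -75 0.5; 171 -462 150 0 0 -75 0.5; 171 -462 150 0 0 -75 0.5'
python3 - <<'E'
from h import *
c=camera('scene');cv2.imwrite('pics/s7.png',c['img'][60:330,200:460,::-1].repeat(2,0).repeat(2,1))
E
```

```text
time_s: 11.57
ee_pos: [0.5023, 0.1762, 0.1768]
eef_rot: [-1.562, 0.0, -2.2]
force: [0.4, 0.6, 0.6]
grip_width: 0.047
```

View pics/s7.png

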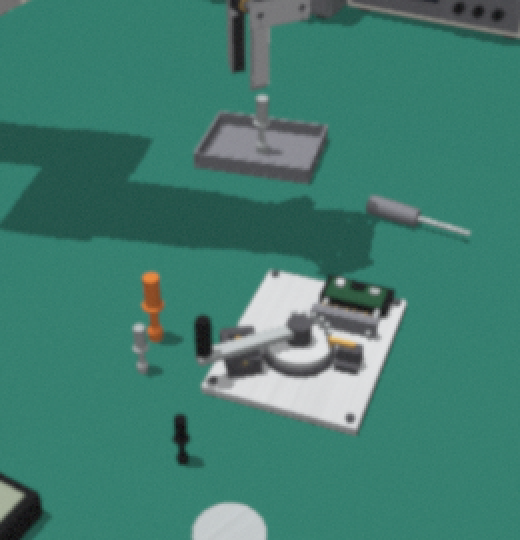

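The pin stands in the tray, clear of the hand. Continuing to the lever.

```bash
python3 -m jog '98 -284 0 0 0 -39 0.5; 98 -284 0 0 0 -39 0.5; 98 -284 0 0 0 -39 0.5; 98 -284 0 0 0 -39 0.5; 98 -284 0 0 0 -39 0.5; 98 -284 0 0 0 -39 0.5; 98 -284 0 0 0 -39 0.5; 98 -284 0 0 0 -39 0.5; 98 -284 0 0 0 -39 0.5; 98 -284 0 0 0 -39 0.5'
python3 - <<'E'
from h import *
o=get_obs();print(o['ee_pos'],o['eef_rot'],o['qpos'])
c=camera('wrist');save(c,'w8.png');W=world(c)
hi=(W[...,2]>.090)&(W[...,2]<.11)
lab=cv2.connectedComponentsWithStats(hi.astype(np.uint8))
for i in range(1,lab[0]):
    m=lab[1]==i
    if m.sum()>20: 
        r=cv2.minAreaRect(W[m][:,:2].astype(np.float32)*1000)
        print(m.sum(),np.round(W[m].mean(0),4),np.round(np.array(r[0]+r[1]),1),c['img'][m].mean(0).round())
E
```

```text
time_s: 12.45
ee_pos: [0.6022, -0.114, 0.1769]
eef_rot: [-1.561, -0.001, -2.896]
force: [-0.0, 0.0, -0.6]
grip_width: 0.0469
[ 0.60215568 -0.11403907  0.17694927] [-1.56064447e+00 -8.88259422e-04 -2.89559195e+00] [-0.24222162  0.43397507  1.32179992 -0.00955242  1.38184862  1.08434508]
340 [ 0.6014 -0.1061  0.0969] [ 600.5 -106.3   17.2   17.1] [30. 48. 45.]
```

View pics/w8.png

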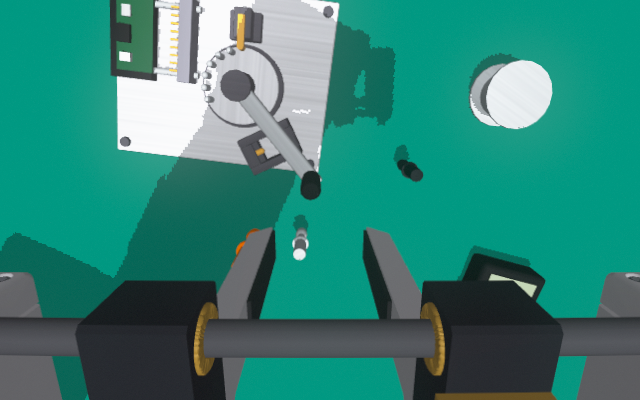

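Picture: the lever grip is at (310,183), and both wrist readings agree on x .6005, y -.107. Descending over it.

```bash
python3 -m jog '-2 7 -40 0 0 0 0.5; -2 7 -75 0 0 0 0.5; -2 7 -100 0 0 0 0.5; -2 7 -120 0 0 0 0.5; -2 7 -135 0 0 0 0.5; -2 7 -142 0 0 0 0.5; -2 7 -142 0 0 0 0.5; -2 7 -142 0 0 0 0.5'
python3 tip.py t9.png
```

```text
time_s: 13.17
ee_pos: [0.6004, -0.1053, 0.036]
eef_rot: [-1.56, 0.0, -2.893]
force: [-0.1, -0.1, 0.4]
grip_width: 0.0472
state z 0.03649095061121538 lowest finger pts [0.027 0.028 0.03  0.034 0.035 0.036 0.043 0.043 0.044 0.044 0.045 0.045]
```

View pics/t9.png

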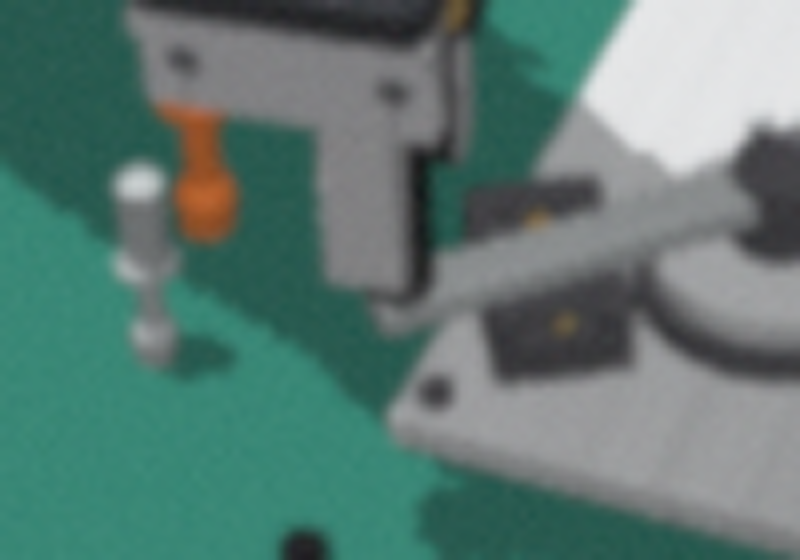

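View pics/wt9.png

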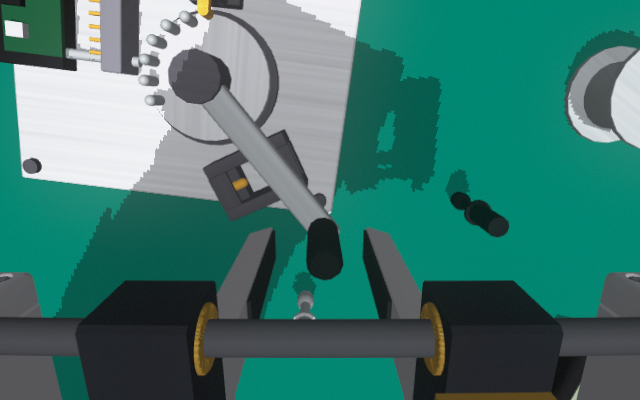

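```bash
python3 - <<'E'
from h import *
for n in('top','scene'):
    W=np.load(n+'W.npy');I=np.load(n+'I.npy').astype(int)
    m=(I[...,0]>150)&(I[...,2]<90)&(I[...,0]-I[...,1]>50)&(W[...,0]>.4)&(W[...,0]<.6)&(abs(W[...,1])<.15)&(W[...,2]>.06)
    print('orange',n,m.sum(),np.median(W[m],0).round(3),W[m].max(0).round(3))
o=get_obs();p=o['ee_pos']
c=camera('scene');W=world(c)
y=o['eef_rot'][2];jd=np.array([-np.sin(y),np.cos(y)]);xd=np.array([np.cos(y),np.sin(y)])
D=W[...,:2]-p[:2];a=D@jd;b=D@xd
m=(W[...,2]>.11)&(W[...,2]<.3)&(abs(a)<.12)&(abs(b)<.1)
for lo in np.arange(.11,.2,.01):
    k=m&(W[...,2]>lo)&(W[...,2]<lo+.01)
    if k.sum():print(round(lo,2),k.sum(),'jaw',a[k].min().round(3),a[k].max().round(3),'x',b[k].min().round(3),b[k].max().round(3))
E
```

```text
orange top 30 [ 0.507 -0.065  0.086] [ 0.515 -0.057  0.092]
orange scene 35 [ 0.511 -0.066  0.087] [ 0.52  -0.054  0.089]
0.11 47 jaw -0.025 0.038 x -0.01 0.008
0.12 42 jaw 0.027 0.037 x -0.01 0.008
0.13 2 jaw 0.035 0.037 x -0.005 -0.003
0.15 13 jaw -0.037 -0.025 x -0.01 0.009
0.16 15 jaw -0.074 0.078 x -0.031 0.026
0.17 204 jaw -0.079 0.082 x -0.035 0.033
0.18 319 jaw -0.079 0.082 x -0.035 0.033
0.19 292 jaw -0.086 0.088 x -0.035 0.033
```

The orange pin's top is at 88 mm and the hand body at about 165 mm, so the swing is clear. Gripping the sleeve.

```bash
python3 -m jog '0 0 0 0 0 0 0.9; 0 0 0 0 0 0 0.9; 0 0 0 0 0 0 0.9; 0 0 0 0 0 0 0.9; 0 0 0 0 0 0 0.9; 0 0 0 0 0 0 0.9' 45
python3 - <<'E'
import numpy as np
piv=np.array([.668,-.019])
s=np.array([.6004,-.1055])-piv;print(np.degrees(np.arctan2(s[1],s[0])),np.hypot(*s))
a0=-127.5
f=lambda a:.110*np.array([np.cos(np.radians(a)),np.sin(np.radians(a))])
for t in range(5,85,5):print(t,((f(a0-t)-f(a0))*1000).round(1))
print(68,((f(a0-68)-f(a0))*1000).round(1))
E
```

```text
time_s: 13.82
ee_pos: [0.6013, -0.1069, 0.0368]
eef_rot: [-1.558, 0.002, -2.894]
force: [3.2, -7.3, 0.5]
grip_width: 0.0167
-128.00772908793525 0.10978164691787055
5 [-7.4  6.2]
10 [-14.1  13. ]
15 [-20.3  20.3]
20 [-25.8  28.2]
25 [-30.6  36.5]
30 [-34.7  45.2]
35 [-37.9  54.2]
40 [-40.4  63.5]
45 [-42.1  72.9]
50 [-42.9  82.5]
55 [-42.9  92.1]
60 [-42.1 101.6]
65 [-40.4 111.1]
70 [-37.9 120.3]
75 [-34.7 129.4]
80 [-30.6 138.1]
68 [-39.  116.7]
```

```bash
python3 -m jog '-7 6 0 0 0 0 0.9; -14 13 0 0 0 0 0.9; -20 20 0 0 0 0 0.9; -20 20 0 0 0 0 0.9' 50; python3 - <<'E'
from h import *
piv=np.array([.668,-.019]);p=get_obs()['ee_pos'][:2]-piv;print(np.degrees(np.arctan2(p[1],p[0])),np.hypot(*p))
E
```

```text
time_s: 14.15
ee_pos: [0.5814, -0.0865, 0.0368]
eef_rot: [-1.557, 0.004, -2.894]
force: [6.7, -3.7, -6.1]
grip_width: 0.0167
-142.0979275080615 0.10979741625911484
```

```bash
python3 -m jog '-3 4 0 0 0 0 0.9; -6 8 0 0 0 0 0.9; -10 16 0 0 0 0 0.9; -13 21 0 0 0 0 0.9; -13 21 0 0 0 0 0.9; -13 21 0 0 0 0 0.9' 50; cat > ang.py <<'E'
from h import *
import sys
piv=np.array([.668,-.019]);o=get_obs();p=o['ee_pos'][:2]-piv;a=np.degrees(np.arctan2(p[1],p[0]))
t=np.radians(a-90);print('adv',(-127.5-a)%360,'r',np.hypot(*p),'push',-(o['force'][:2]@[np.cos(t),np.sin(t)]))
if len(sys.argv)>1:
    c=camera('wrist');save(c,sys.argv[1])
E
python3 ang.py w10.png
```

```text
time_s: 14.65
ee_pos: [0.5693, -0.0656, 0.0368]
eef_rot: [-1.556, 0.006, -2.894]
force: [8.0, -4.0, -6.2]
grip_width: 0.0172
adv 27.227270399511696 r 0.1091311590626333 push 7.074964971463886
```

View pics/w10.png

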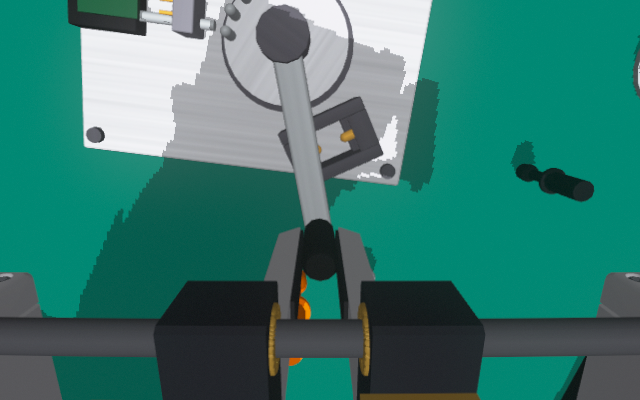

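```bash
python3 -m jog '-4 9 0 0 0 0 0.9; -6 18 0 0 0 0 0.9; -9 27 0 0 0 0 0.9; -10 37 0 0 0 0 0.9; -10 37 0 0 0 0 0.9; -10 37 0 0 0 0 0.9' 50; python3 ang.py
```

```text
time_s: 15.2
ee_pos: [0.5603, -0.0291, 0.0368]
eef_rot: [-1.554, 0.008, -2.893]
force: [8.5, -6.5, -6.2]
grip_width: 0.0171
adv 47.16206737685826 r 0.10818348316522142 push 7.276437788136211
```

```bash
python3 -m jog '0 9 0 0 0 0 0.9; 1 19 0 0 0 0 0.9; 2 28 0 0 0 0 0.9; 4 37 0 0 0 0 0.9; 4 37 0 0 0 0 0.9; 4 37 0 0 0 0 0.9' 50; python3 ang.py w11.png
python3 - <<'E'
from h import *
for n in('scene','top'):
    c=camera(n)
    x,y,w,h=(280,180,140,110) if n=='scene' else (270,120,120,90)
    cv2.imwrite(f'pics/{n}11.png',cv2.resize(cv2.cvtColor(c['img'],cv2.COLOR_RGB2BGR)[y:y+h,x:x+w],None,fx=5,fy=5,interpolation=cv2.INTER_CUBIC))
E
```

```text
time_s: 15.7
ee_pos: [0.564, 0.0074, 0.0367]
eef_rot: [-1.553, 0.007, -2.893]
force: [-1.4, -7.6, 0.7]
grip_width: 0.017
adv 66.7557966911736 r 0.10725365296531346 push 7.726505948512449
```

View pics/scene11.png

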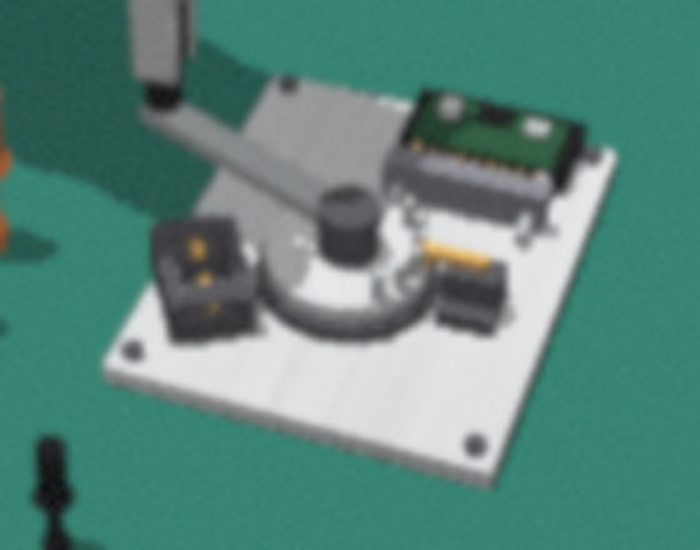

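View pics/top11.png

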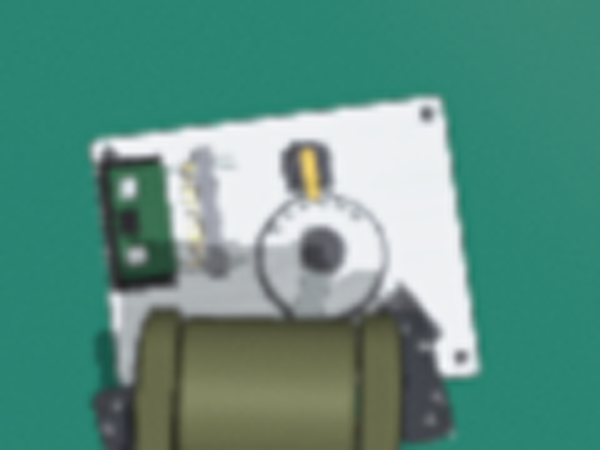

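View pics/w11.png

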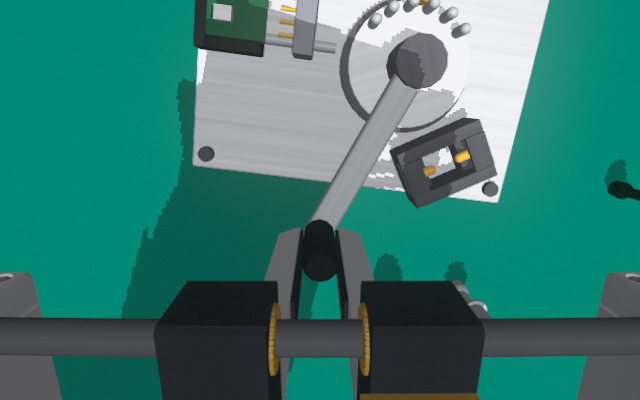

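```bash
python3 - <<'E'
from h import *
c=camera('wrist');save(c,'w12.png')
a=c['img'][0:100,330:490,::-1];cv2.imwrite('pics/w12c.png',cv2.resize(a,None,fx=4.5,fy=4.5,interpolation=cv2.INTER_CUBIC))
E
```

```text
(no output)
```

View pics/w12c.png

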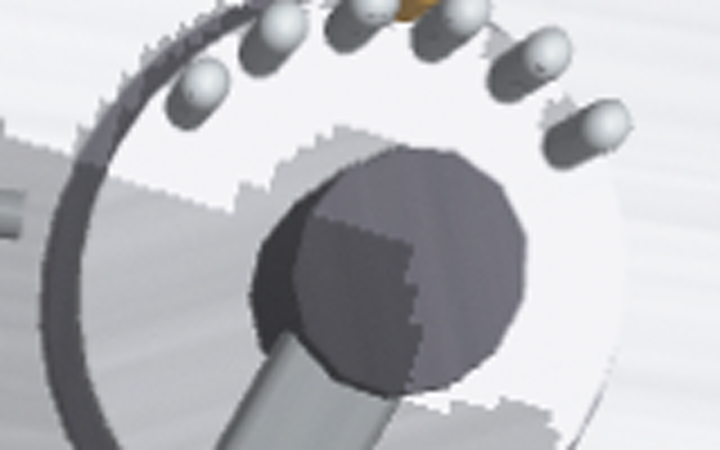

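```bash
python3 - <<'E'
from h import *
c=camera('wrist')
f=lambda p,z:ray_at(c,330+p[0]/4.5,p[1]/4.5,z)[:2]
piv=f((410,270),.056)
T=np.array([f(p,.042) for p in[(607,122),(548,48),(465,10),(370,5),(282,25),(205,82)]])
A=np.c_[2*T,np.ones(6)];s=np.linalg.lstsq(A,(T**2).sum(1),rcond=None)[0];print('fit',s[:2],np.sqrt(s[2]+s[0]**2+s[1]**2),'hub',piv)
for q in(piv,s[:2]):
    d=T-q;print(np.degrees(np.arctan2(d[:,1],d[:,0])).round(1),np.hypot(*d.T).round(4))
tip=piv+.035*np.array([np.cos(np.radians(7.66)),np.sin(np.radians(7.66))])
print('tip-first',np.hypot(*(T[0]-tip)),proj(c,[*tip,.040]))
# lever angle via arm axis / grip
h=(world(c)[...,2]>.09)&(world(c)[...,2]<.104)
print(world(c)[h].mean(0))
E
python3 ang.py
```

```text
fit [ 0.66716851 -0.02071548] 0.03298972777683547 hub [ 0.66807385 -0.01969277]
[-41.1 -21.2  -1.5  19.2  38.5  58.4] [0.0328 0.0329 0.0321 0.0314 0.0318 0.0317]
[-38.8 -19.    0.3  20.3  38.9  58. ] [0.0328 0.0334 0.033  0.0326 0.0332 0.033 ]
tip-first 0.0280716854654716 (np.float64(423.96958398644017), np.float64(-4.81402653193976))
[0.5664765  0.00979259 0.09700503]
adv 66.46641817126493 r 0.10731441498247576 push 6.945798471539068
```

The tip-to-first-tooth distance measures 28.1 mm. The brass tip lies between the third and fourth tooth, and the push is about 7 N (the gap value). I'll hold briefly and check everything.

```bash
python3 -m jog '0 1 0 0 0 0 0.9; 0 1 0 0 0 0 0.9; 0 1 0 0 0 0 0.9; 0 1 0 0 0 0 0.9; 0 1 0 0 0 0 0.9; 0 1 0 0 0 0 0.9; 0 1 0 0 0 0 0.9; 0 1 0 0 0 0 0.9' 50
python3 - <<'E'
from h import *
import time
c=camera('wrist');a=c['img'][0:100,330:490,::-1];cv2.imwrite('pics/w13c.png',cv2.resize(a,None,fx=4.5,fy=4.5,interpolation=cv2.INTER_CUBIC))
c=camera('scene');save(c,'s13.png');W=world(c)
m=(abs(W[...,0]-.429)<.06)&(abs(W[...,1]-.354)<.05)&(W[...,2]>.06)
print('pin top',np.nanmedian(W[m],0),m.sum())
for th in('meter','spool','driver'):
    for q in masks_of(th,'scene')[:1]:
        print(th,q['conf'],q['extent'],np.nanmedian(W[q['mask']],0).round(3))
o=get_obs();print(o['joint_vel'].round(4))
E
python3 ang.py
```

```text
time_s: 16.62
ee_pos: [0.5638, 0.0068, 0.0367]
eef_rot: [-1.552, 0.006, -2.894]
force: [0.4, -7.9, -0.5]
grip_width: 0.0172
pin top [0.43741635 0.3504994  0.08548263] 36
meter 0.79 [133.2, 276.8, 222.6, 345.0] [ 0.489 -0.364  0.034]
spool 0.61 [295.4, 310.7, 331.0, 356.8] [ 0.731 -0.289  0.04 ]
driver 0.69 [384.0, 160.0, 429.5, 172.5] [0.668 0.276 0.018]
[-0.0004 -0.0015 -0.0006 -0.0001 -0.0008 -0.001 ]
adv 66.39551251458977 r 0.10737966416884379 push 6.441557567237504
```

View pics/s13.png

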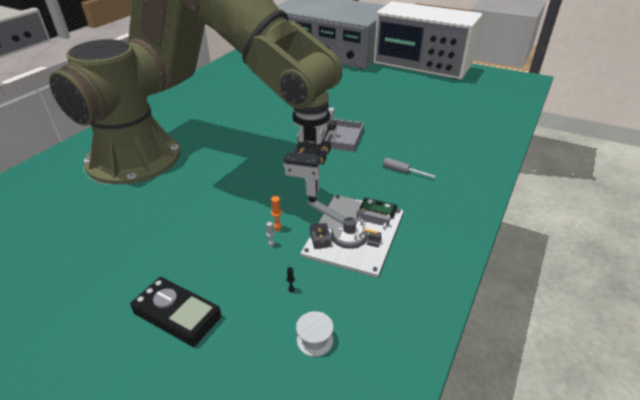

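View pics/w13c.png

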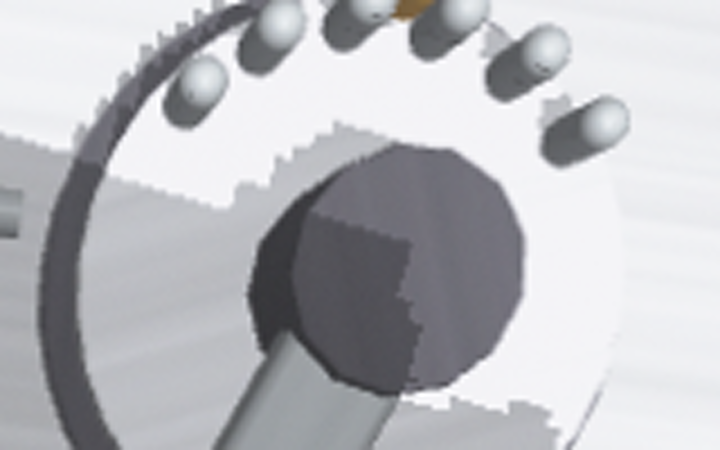

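Tip still between teeth 3 and 4, and the meter, spool and driver have not moved. One last look at the pin from above, since the arm partly hides the tray in the scene view.

```bash
python3 - <<'E'
from h import *
c=camera('top');W=world(c)
cv2.imwrite('pics/top14.png',cv2.resize(c['img'][200:300,160:280,::-1],None,fx=5,fy=5,interpolation=cv2.INTER_CUBIC))
m=(abs(W[...,0]-.429)<.07)&(abs(W[...,1]-.354)<.05)&(W[...,2]>.05)&(W[...,2]<.12)
print(m.sum(),np.nanmedian(W[m],0))
E
python3 ang.py
```

```text
69 [0.4290066  0.34890956 0.08319136]
adv 66.39798007490413 r 0.10737553658915305 push 7.340835258874129
```

View pics/top14.png

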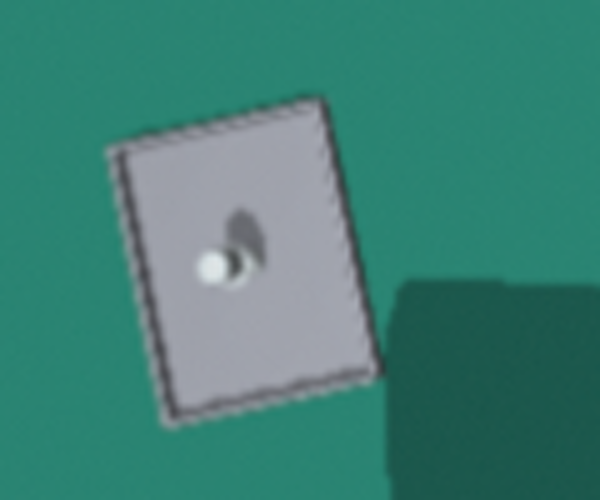

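The pin stands upright at the centre of the tray, at (213,265) in the crop. The lever is held steady, so I'm handing in.

```bash
python3 -c "
from station import hand_in
print(hand_in())"
```

```text
the job is handed in; nothing more can be done
None
```

I pulled the steel lock pin straight up out of its socket and left it standing, let go, in the middle of the tray. I then swung the lever clockwise by its grip through three clicks and handed in while still holding it there, at about 17 s of the 72 s.

**Last checks**
- **Clicks:** the wrist picture shows the click tip between the third and fourth tooth. It measured 28.1 mm from the first tooth, against an allowed 26 to 32 mm.
- **Hold:** the push was steady at 6.4–7.3 N, the level in a gap, and the arm was still. The fingers hold the 18 mm sleeve, with the grip set at 50 N.
- **Pin:** from above it stands upright at the tray centre, touching nothing but the tray.
- **Other things:** the meter and the spool measure where they did at the start. The driver looks unmoved, but its two measurements come from different cameras (9 to 13 mm apart), so they are not a strict comparison. The look-alike pins were not touched.

**Disagreements**
- **Fingertip height:** the fingers really end about 36 mm higher than the reported TCP. Both cameras showed this, and a trial close above the pin confirmed it. I set heights by the cameras, and x and y agreed to a few mm.
- **Lever radius:** the grip's distance from the pivot read 107 mm from the robot's position at the end, against the stated 110 mm. That is within the few mm of camera and robot error, so I relied on the tooth picture for the final position.

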